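# Close a chromatography pump head against its spring and hold it shut

## Task

The plunger housing of the pump stands in the vice and the pump head stands beside it on the bench: turn the lock ring on the housing clockwise until its two ears point at the black index marks and it is fully locked, then fit the head onto the two dowels, either way round, and press it down against the sprung seal carrier until the two faces meet flush. Leave the screw tray, tube rack, well plates and bottle where they are. Finish while still holding the head pressed fully home, so that the screws can be started: do not let go.

Things in the scene. Friction and masses are not known exactly. Their poses are not given: they have to be found in the camera images.
- joint_face (a point): Centre of the upward joint face, 80 x 80 mm, of the metal plunger housing, clamped 72 mm above the bench in a fixed grey machine vice 84 mm wide. z up; x runs across the jaws, away from the spindle. Black index marks on the face at x = +35 and -35 mm, y = 0. On its axis a sprung round steel seal carrier, 21 mm wide, stands 26 mm proud at rest.
- dowel_a (a point): Top of a fixed upright steel dowel, 8 mm thick, 18 mm proud of the joint face, its top 5 mm tapered; at (x, y) = (+28, -28) mm in joint_face's frame.
- dowel_b (a point): Top of the other, equal dowel, at (x, y) = (-28, +28) mm in joint_face's frame.
- collar (a joint): Angle of the dark steel lock ring (43 mm, in a recess round the seal carrier) about joint_face's z axis: 0 = fully locked against its stop, ears along joint_face's x axis, at the index marks; positive = unlocked, anticlockwise from above by that many rad (up to 1.4). It stays where it is left; friction about 0.06 N m.
- collar_ears (a point): On the ring's axis at mid-height of its two ears, 8.5 mm above the joint face. The ears stand opposite one another along this point's x axis (it turns with the ring): 12 mm wide, from 13 to 26 mm off the axis, tops 17 mm above the joint face, flat outer ends 52 mm apart overall; a white line along each top. Unlocked ears foul the head: it cannot close.
- carrier (a joint): How far the sprung seal carrier is pressed down, in m: 0 = free. It starts to sink at about 9 N and needs about 20 N at 6 mm, where the head is flush (the head's own weight counts towards this).
- head: The loose metal pump head, about 0.7 kg, upright on the bench: flange 80 x 80 x 20 mm, on it a block 46 mm (x) by 48 mm (y), top 66 mm above the flange's underside. Origin: centre of the underside, z up. Dowel holes 9.5 mm wide go through the flange at (x, y) = (+28, -28) and (-28, +28) mm. It fits with its x axis along joint_face's, either way round.
- head_grip (a point): On the head's axis 44 mm above the flange's underside, axes as head; grip the block here across its plain y faces, 48 mm apart. Valve fittings stick out of the x faces to 39 mm off the axis, 46 mm up. A relief in the underside, 57.5 (x) x 31.5 (y) x 20 mm deep, clears the locked ears; the carrier meets its ceiling, so the head, not pressed, stays 6 mm open on the dowels.
- screw_tray: Bystander: square steel tray with screws, 76 x 76 x 18 mm; origin under its centre.
- tube_rack: Bystander: yellow tube rack 60 x 112 mm, 113 mm high over the tubes' caps; origin under its centre.
- plate_stack: Bystander: stack of four white well plates 85 x 127 x 60 mm; origin under its centre.
- solvent_bottle: Bystander: brown bottle 70 mm in diameter, 150 mm high; origin under its centre.
Not all that is in view belongs to the job. What is shaped like the head but orange is not meant.

How it is judged:
By the outcome, as a careful person would: the job done as asked, in the order asked, and still so for the second after the job is handed in, while the arm keeps its last pose, push and grip.
It also fails if it takes over 58 s, if anything falls off the work surface, if the arm or the gripper's body presses on something with over 40 N, if the wrist force passes 120 N, or if a joint passes its speed limit or range.

## Robot

A 7-joint arm with a two-finger parallel gripper is mounted at the origin on the work surface. World frame = base frame: x ahead of the robot, y to its left, z up, the work surface at z = 0. Lengths are in m, angles in rad, forces in N, time in s.
With the tool pointing down it reaches from about 0.425 to 0.825 m from the base axis. Payload 3.6 kg.
Tool frame: the origin (TCP) lies midway between the tips of the shut fingers; the grasp point (between the pads) lies 19 mm behind it; z points along the fingers, y is the line along which they close (so a half turn about z gives the same grasp; the last joint's range is limited). The gripper opens to 93 mm and grips with 3 to 60 N. Pads are 15 mm wide; open, the fingers measure 128 mm over their backs; the gripper's body (75 mm by 188 mm) begins 65 mm behind the grasp point.
Start: joints at [-1.363, 0.615, -0.013, 1.423, 0.008, 1.103, -0.04], TCP at [0.151, 0.632, 0.219] pointing down, gripper open.
Joint ranges: [-3.12, 3.12], [-0.3, 2.06], [-1.34, 1.32], [0.26, 2.42], [-1.36, 4.5], [0.01, 1.98], [-2.84, 2.84]. Speed limits (rad/s): [2.79, 2.79, 3.14, 3.14, 3.14, 3.14, 3.14].

## Interface

Orientations are given as a unit quaternion [x, y, z, w].
In Python, from plant import manip gives the robot as it stands.
- The arm moves only by the shell command python3 -m creep 'ROWS' [FORCE]. ROWS is JSON, one flat list of numbers, 7 for each row, row after row: the shift along the tool's x, y, z each as a share of 0.02 m, from -1 to 1, then the turn, a rotation vector about the tool's x, y, z each as a share of 0.08 rad, from -1 to 1, then the closure, from -1 (fully open) to 1 (shut). In form: [x, y, z, ax, ay, az, gripper, x, y, z, ax, ay, az, gripper, ...]. A call has 1 to 12 rows; each row shifts and turns the commanded pose from where the row before left it, along the tool's axes as they then stand; what a row does not reach is not made up. A row lasts 1/12 s, in which the tool goes at most 41.7 mm and 7.16 degrees, less where a joint would pass 70% of its speed; a pose out of reach is approached as far as the arm can. A call with a number of a shift or a turn outside -1 to 1 is refused whole. A call with a gripper value outside its range is refused whole. The fingers move at their own pace and stop on an object; FORCE is the grip in N (left out, the last holds). Time passes only in rows, so rows that do not move let the fingers close. It gives the time, the measured TCP pose, the force, the opening and the grip force at its end, in the units of the state.
- manip.get_obs(): the state, without advancing time (a new reading comes with each control period).
- manip.get_image(name): name is "scene" or "side" or "wrist"; returns a dict with "pixels" (384x512x3 uint8, blue, green, red), "K" (3x3 intrinsics, pixels), "distortion" ([k1, k2, p1, p2, k3] as OpenCV has them; the pictures are not rectified), "rvec" (rotation vector, rad) and "tvec" (3), from world to camera coordinates, as OpenCV has them. Camera axes: x right, y down, z forward; pixel columns grow to the right and rows downward; lengths in m; the calibration is good to about 2 mm. A picture is of the moment at which its call begins. There is no depth.
- manip.job_done(): hands the job in; it is judged then, once.
The state is a dict: "clock": time; "q": joint angles; "joint_vel": joint speeds; "tau": joint torques, N m; "ee_pos": TCP position; "tool_rot": TCP orientation; "force": force on the tool from outside, world axes, zero at the start; "ft_torque": the same for the moment, N m; "finger_gap": finger opening in m; "gripper_force": force on a finger pad.
Only numpy, scipy, OpenCV 4.12 (cv2) and the standard library are available. Lean on these libraries where they do the work, as an engineer would, in place of code of your own. Each camera call takes 0.05 s, during which the arm holds its last target. There are 200 camera calls.

## Working session

There is one attempt and no reset: what is moved stays moved. The work goes in short steps, Python scripts to look and compute and a shell command to move; the robot and the scene stay as the last step left them, time stands still between calls to the robot, and variables do not carry over. Pictures are saved under pics/ and viewed, at most 10 in all, crops included, and the job is handed in when it is done.

```bash
ls; mkdir -p pics; cat > h.py <<'E'
import numpy as np, cv2
from scipy.spatial.transform import Rotation as R
from plant import manip
def shot(n,f=None):
    im=manip.get_image(n)
    if f: cv2.imwrite('pics/'+f,im['pixels'])
    return im
def ray(im,uv):
    K=np.array(im['K'],float);d=np.array(im['distortion'],float)
    Rm=cv2.Rodrigues(np.array(im['rvec'],float))[0];t=np.array(im['tvec'],float).ravel()
    p=cv2.undistortPoints(np.array(uv,float).reshape(-1,1,2),K,d).reshape(-1,2)
    D=np.c_[p,np.ones(len(p))]@Rm
    return -Rm.T@t,D
def plane(im,uv,z):
    C,D=ray(im,uv); return C+D*((z-C[2])/D[:,2])[:,None]
def proj(im,P):
    return cv2.projectPoints(np.array(P,float).reshape(-1,1,3),np.array(im['rvec'],float),np.array(im['tvec'],float),np.array(im['K'],float),np.array(im['distortion'],float))[0].reshape(-1,2)
def tool(P,o=None):
    "shift from tcp to world point P in tool axes, units of 0.02"
    o=o or manip.get_obs()
    return R.from_quat(o['tool_rot']).inv().apply(np.array(P)-o['ee_pos'])/0.02
E
python3 - <<'E'
from h import *
a=shot('scene')['pixels'];b=shot('side')['pixels'];c=shot('wrist','w0.png')['pixels']
cv2.imwrite('pics/s0.png',a);cv2.imwrite('pics/d0.png',b)
o=manip.get_obs();print(o)
E
```

```text
pics
{'clock': 0.15, 'q': array([-1.36352319,  0.61567629, -0.01261662,  1.42450157,  0.00811647,
        1.10341209, -0.04039447]), 'joint_vel': array([-5.16083185e-04, -2.64889548e-03,  2.80388828e-05, -5.23031858e-03,
       -5.34111616e-04,  4.29797005e-04, -6.10375827e-04]), 'tau': array([ 7.76091929e-04, -4.59348106e+01,  2.09413008e-01, -1.65943426e+01,
       -6.11361628e-02,  1.80712156e-02,  1.76088847e-04]), 'ee_pos': array([0.1504236 , 0.63174021, 0.21777048]), 'tool_rot': array([ 1.16582390e-01,  9.93180547e-01, -9.68504198e-04, -9.78973200e-05]), 'force': array([-0.0998203 , -0.39794454,  0.58565108]), 'ft_torque': array([-0.04120927, -0.00937387,  0.05569897]), 'gripper_force': 0.0, 'finger_gap': 0.09302444265755352}
```

View pics/s0.png

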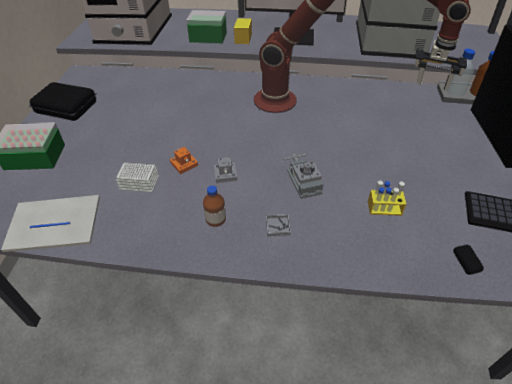

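View pics/d0.png

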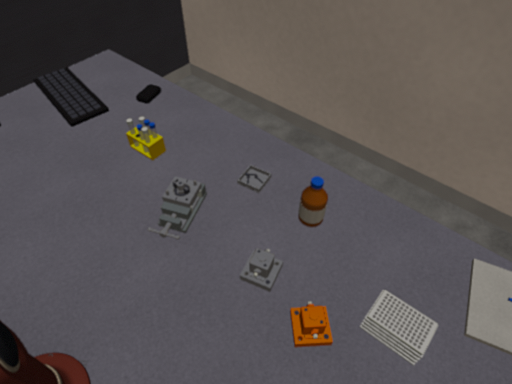

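The scene view shows the vice and housing at about (306,172) and the grey head at (226,169). In the side view they are at (182,190) and (262,268). The orange decoy is at (183,160) in the scene view and (311,325) in the side view.

```bash
python3 - <<'E'
from h import *
a=shot('scene');b=shot('side')
print('joint',plane(a,[[306,168]],.085),plane(b,[[182,189]],.085))
print('head',plane(a,[[225,160]],.066),plane(b,[[263,258]],.066))
for n,z,u,v in (('orange',.06,[183,155],[312,315]),('bottlecap',.15,[212,189],[317,182]),('tray',.018,[278,225],[255,178]),('rack',.11,[387,190],[141,128])):
    print(n,plane(a,[u],z),plane(b,[v],z))
A=a['pixels'];B=b['pixels']
f=lambda im,x,y:cv2.resize(im[y:y+58,x:x+78],None,fx=5,fy=5,interpolation=cv2.INTER_CUBIC)
cv2.imwrite('pics/c0.png',np.vstack([np.hstack([f(A,270,145),f(A,190,140)]),np.hstack([f(B,143,163),f(B,223,238)])]))
E
```

```text
joint [[0.53805359 0.15412518 0.085     ]] [[0.52901671 0.14656664 0.085     ]]
head [[ 0.50781404 -0.14176295  0.066     ]] [[ 0.51432771 -0.1461147   0.066     ]]
orange [[ 0.49087083 -0.30597679  0.06      ]] [[ 0.47703021 -0.31007454  0.06      ]]
bottlecap [[ 0.73542495 -0.13683881  0.15      ]] [[ 0.72662532 -0.14177872  0.15      ]]
tray [[0.74962602 0.07477019 0.018     ]] [[0.73588092 0.06552778 0.018     ]]
rack [[0.63946131 0.42026181 0.11      ]] [[0.60498247 0.41184695 0.11      ]]
```

View pics/c0.png

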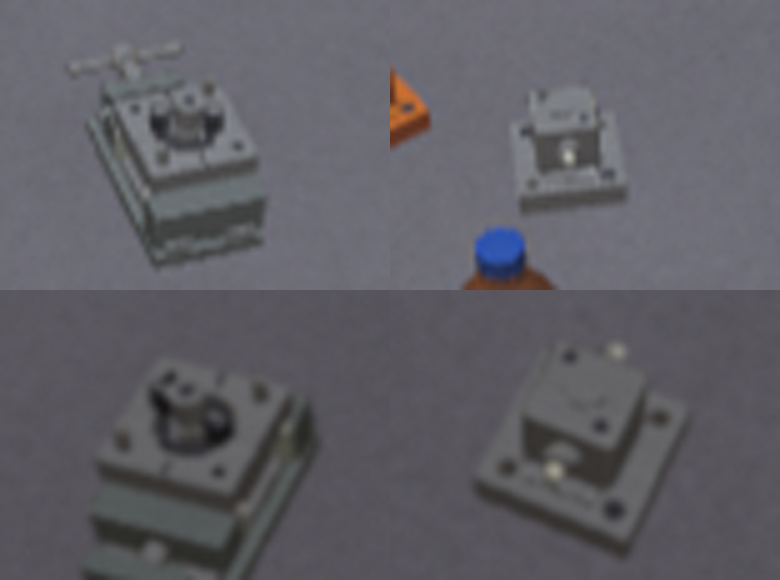

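The crop shows the ring unlocked, with its ears roughly along world y. The joint x axis has a yaw of about +20°, and the two views put the joint face near (0.535, 0.15). I'm moving above it now.

```bash
python3 -m creep '[-0.98,-0.76,-0.1,0,0,0,-1,-0.98,-0.76,-0.1,0,0,0,-1,-0.98,-0.76,-0.1,0,0,0,-1,-0.98,-0.76,-0.1,0,0,0,-1,-0.98,-0.76,-0.1,0,0,0,-1,-0.98,-0.76,-0.1,0,0,0,-1,-0.98,-0.76,-0.1,0,0,0,-1,-0.98,-0.76,-0.1,0,0,0,-1,-0.98,-0.76,-0.1,0,0,0,-1,-0.98,-0.76,-0.1,0,0,0,-1,-0.98,-0.76,-0.1,0,0,0,-1,-0.98,-0.76,-0.1,0,0,0,-1]'
python3 -m creep '[-0.98,-0.76,0,0,0,0,-1,-0.98,-0.76,0,0,0,0,-1,-0.98,-0.76,0,0,0,0,-1,-0.98,-0.76,0,0,0,0,-1,-0.98,-0.76,0,0,0,0,-1,-0.98,-0.76,0,0,0,0,-1,-0.98,-0.76,0,0,0,0,-1,-0.98,-0.76,0,0,0,0,-1,-0.98,-0.76,0,0,0,0,-1,-0.98,-0.76,0,0,0,0,-1,-0.98,-0.76,0,0,0,0,-1,-0.6,-0.5,0,0,0,0,-1]'
python3 -m creep '[0,0,0,0,0,0,-1,0,0,0,0,0,0,-1]'
python3 - <<'E'
from h import *
a=shot('wrist','w1.png');o=manip.get_obs()
C,D=ray(a,[[256,192]]);print(C,D,o['q'],proj(a,[[.535,.15,.072]]))
print(R.from_quat(o['tool_rot']).as_matrix().round(3))
E
```

```text
clock: 1.25
ee_pos: [0.3377, 0.3993, 0.2428]
tool_rot: [0.117, 0.993, -0.0, -0.0]
force: [-0.4, -0.8, -0.7]
finger_gap: 0.0926
gripper_force: 0.0
clock: 2.25
ee_pos: [0.5191, 0.1723, 0.2426]
tool_rot: [0.118, 0.993, -0.001, 0.001]
force: [-0.6, -0.8, -0.4]
finger_gap: 0.0927
gripper_force: 0.0
clock: 2.42
ee_pos: [0.5174, 0.175, 0.2424]
tool_rot: [0.117, 0.993, 0.0, -0.0]
force: [0.1, 1.5, 0.2]
finger_gap: 0.0933
gripper_force: 0.0
[0.44280912 0.19264283 0.40821279] [[ 0.27973846 -0.05910009 -0.95836415]] [-0.41966346  0.42905002  0.07606265  1.6950661  -0.0385517   1.01963646
  1.00761524] [[233.97046207 191.34148637]]
[[-0.973  0.231 -0.001]
 [ 0.231  0.973  0.001]
 [ 0.001  0.001 -1.   ]]
```

View pics/w1.png

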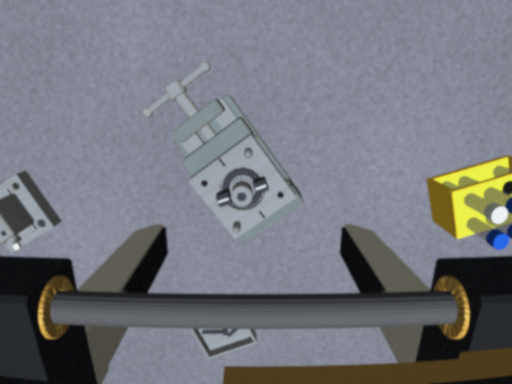

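The wrist view is clear. It shows the seal carrier at (242,190), the white ear lines running from about (222,198) to (263,184), and the dowels at (248,152) and (236,226). I'll enlarge it to get exact pixels.

```bash
python3 - <<'E'
import cv2
i=cv2.imread('pics/w1.png')[135:245,180:310]
cv2.imwrite('pics/w1c.png',cv2.resize(i,None,fx=5,fy=5,interpolation=cv2.INTER_CUBIC))
E
```

```text
(no output)
```

View pics/w1c.png

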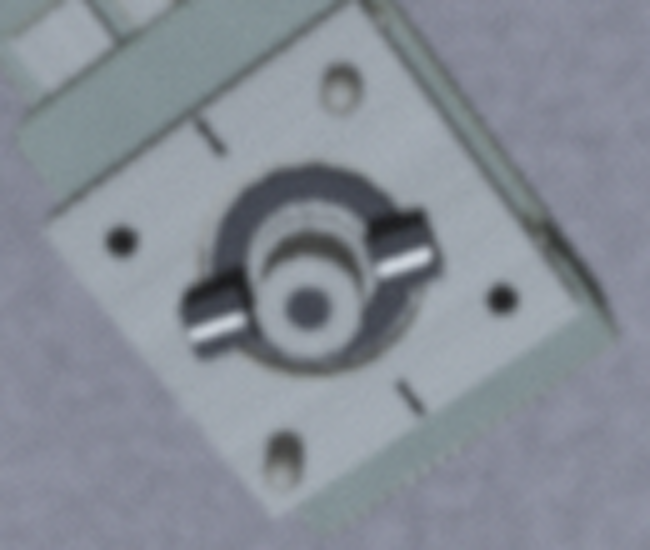

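```bash
cat > m.py <<'E'
from h import *
im=shot('wrist');o=manip.get_obs()
m=plane(im,[[222.1,162.3],[262.1,214.3]],.072);h=plane(im,[[204.3,183.3],[280.3,194.7]],.072)
d=plane(im,[[248.5,153.9],[236.3,229.3]],.09);e=plane(im,[[223.3,200.1],[260.9,187.3]],.089)
c=plane(im,[[241.2,196.2]],.098)
ang=lambda p:np.degrees(np.arctan2(p[1,1]-p[0,1],p[1,0]-p[0,0]))
for n,p in zip('mhde',(m,h,d,e)): print(n,p.mean(0).round(4),np.linalg.norm(p[1]-p[0]).round(4),ang(p).round(1))
print(c)
J=np.r_[(m.mean(0)+h.mean(0)+d.mean(0))[:2]/3,.075]
print(J,'shift',tool(J),o['ee_pos'],np.degrees(np.arctan2(*R.from_quat(o['tool_rot']).as_matrix()[1::-1,1])))
E
python3 m.py
```

```text
m [0.5337 0.1608 0.072 ] 0.0689 22.9
h [0.5339 0.1607 0.072 ] 0.0791 67.9
d [0.5327 0.1613 0.09  ] 0.0779 -22.6
e [0.5338 0.1608 0.089 ] 0.0392 96.3
[[0.53344713 0.16036382 0.098     ]]
[0.53343046 0.16090178 0.075     ] shift [-1.02432051 -0.59630538  8.3746848 ] [0.51641424 0.17701837 0.24253139] 76.73687163922293
```

Every check agrees: axis at (0.5335, 0.1608), joint yaw 22.7°, ears at 96.3°. That puts the collar at about 1.285 rad.

```bash
python3 -m creep '[-0.51,-0.3,0.5,0,0,0,-0.33,-0.51,-0.3,0.5,0,0,0,-0.33,0,0,0.8,0,0,-0.86,-0.33,0,0,0.8,0,0,-0.86,-0.33,0,0,0.8,0,0,-0.85,-0.33,0,0,0.8,0,0,-0.85,-0.33,0,0,0.8,0,0,-0.85,-0.33,0,0,0,0,0,0,-0.33,0,0,0,0,0,0,-0.33,0,0,0,0,0,0,-0.33]' 20
python3 - <<'E'
from h import *
o=manip.get_obs();print(tool([.5335,.1608,.076]),np.degrees(np.arctan2(*R.from_quat(o['tool_rot']).as_matrix()[1::-1,1])),o['q'])
E
```

```text
clock: 3.35
ee_pos: [0.5351, 0.1587, 0.1428]
tool_rot: [-0.053, 0.999, -0.0, 0.0]
force: [-0.2, 0.1, -0.7]
finger_gap: 0.0618
gripper_force: 0.0
[0.07253022 0.11596892 3.3410046 ] 96.07852997408722 [-0.31606924  0.55913048 -0.01752022  1.78702095  0.01334376  0.79502778
  1.33662537]
```

```bash
python3 -m creep '[0.07,0.11,0.6,0,0,0,-0.33,0,0,0.6,0,0,0,-0.33,0,0,0.6,0,0,0,-0.33,0,0,0.6,0,0,0,-0.33,0,0,0.5,0,0,0,-0.33,0,0,0.3,0,0,0,-0.33,0,0,0.1,0,0,0,-0.33,0,0,0,0,0,0,-0.33,0,0,0,0,0,0,-0.33]' 15
python3 -m creep '[0,0,0,0,0,0,0.2,0,0,0,0,0,0,0.2,0,0,0,0,0,0,0.2,0,0,0,0,0,0,0.2]' 15
```

```text
clock: 4.1
ee_pos: [0.5334, 0.1611, 0.0772]
tool_rot: [-0.054, 0.999, 0.0, 0.001]
force: [-0.2, -0.2, 0.1]
finger_gap: 0.0619
gripper_force: 0.0
clock: 4.43
ee_pos: [0.5337, 0.1588, 0.0772]
tool_rot: [-0.053, 0.999, -0.001, 0.001]
force: [-0.4, -4.9, 3.2]
finger_gap: 0.052
gripper_force: 15.0
```

```bash
python3 -m creep '[0,0,0,0,0,0.8,0.2,0,0,0,0,0,0.8,0.2,0,0,0,0,0,0.8,0.2,0,0,0,0,0,0.8,0.2,0,0,0,0,0,0.8,0.2,0,0,0,0,0,0.8,0.2,0,0,0,0,0,0.8,0.2,0,0,0,0,0,0.8,0.2,0,0,0,0,0,0.8,0.2,0,0,0,0,0,0.8,0.2,0,0,0,0,0,0.8,0.2,0,0,0,0,0,0.8,0.2]'
python3 -m creep '[0,0,0,0,0,0.8,0.2,0,0,0,0,0,0.8,0.2,0,0,0,0,0,0.8,0.2,0,0,0,0,0,0.8,0.2,0,0,0,0,0,0.8,0.2,0,0,0,0,0,0.8,0.2,0,0,0,0,0,0.8,0.2,0,0,0,0,0,0.4,0.2,0,0,0,0,0,0.4,0.2,0,0,0,0,0,0.4,0.2,0,0,0,0,0,0,0.2,0,0,0,0,0,0,0.2]'
python3 - <<'E'
from h import *
o=manip.get_obs();print(np.degrees(np.arctan2(*R.from_quat(o['tool_rot']).as_matrix()[1::-1,1])),o['ft_torque'],o['force'],o['ee_pos'],o['q'][6])
E
```

```text
clock: 5.43
ee_pos: [0.5339, 0.1596, 0.0772]
tool_rot: [0.326, 0.945, -0.0, 0.001]
force: [0.4, -3.3, 2.2]
finger_gap: 0.052
gripper_force: 15.0
clock: 6.43
ee_pos: [0.5342, 0.1603, 0.0771]
tool_rot: [0.566, 0.824, 0.0, 0.001]
force: [2.7, -4.6, 4.1]
finger_gap: 0.0518
gripper_force: 15.0
21.019160478006615 [-1.1161032  -0.46082469  0.25634859] [ 2.71071549 -4.55829746  4.09170625] [0.53419771 0.16034767 0.07713508] 0.37802209698109823
```

```bash
python3 -m creep '[0,0,0,0,0,0.3,0.2,0,0,0,0,0,0.3,0.2,0,0,0,0,0,0,0.2,0,0,0,0,0,0,0.2]'
python3 - <<'E'
from h import *
o=manip.get_obs();print(np.degrees(np.arctan2(*R.from_quat(o['tool_rot']).as_matrix()[1::-1,1])),o['ft_torque'])
E
python3 -m creep '[0,0,0,0,0,0,-0.33,0,0,0,0,0,0,-0.33,0,0,0,0,0,0,-0.33,0,0,0,0,0,0,-0.33,0,0,-0.5,0,0,0,-0.33,0,0,-1,0,0,0,-0.33,0,0,-1,0,0,0,-0.33,0,0,-1,0,0,0,-0.33,0,0,-1,0,0,0,-0.33,0,0,-1,0,0,0,-1,0,0,-1,0,0,0,-1,0,0,-0.8,0,0,0,-1]'
python3 -m creep '[0,0,0,0,0,0,-1,0,0,0,0,0,0,-1]'
python3 - <<'E'
from h import *
o=manip.get_obs();im=shot('wrist','w2.png')
p=proj(im,[.5335,.1608,.08])[0].astype(int);print(p,proj(im,[.51,-.143,.04]),o['q'])
cv2.imwrite('pics/w2c.png',cv2.resize(im['pixels'][max(0,p[1]-60):p[1]+60,max(0,p[0]-70):p[0]+70],None,fx=5,fy=5,interpolation=cv2.INTER_CUBIC))
E
```

```text
clock: 6.77
ee_pos: [0.5339, 0.1615, 0.0771]
tool_rot: [0.586, 0.81, 0.001, 0.001]
force: [3.1, -2.6, 3.5]
finger_gap: 0.0519
gripper_force: 15.0
18.263566398793618 [-0.69501094 -0.74449477  0.30492271]
clock: 7.77
ee_pos: [0.5327, 0.1611, 0.2248]
tool_rot: [0.586, 0.81, 0.001, -0.0]
force: [0.5, -0.3, -0.9]
finger_gap: 0.0773
gripper_force: 0.0
clock: 7.93
ee_pos: [0.5329, 0.1611, 0.2234]
tool_rot: [0.586, 0.81, 0.001, 0.0]
force: [-0.5, -0.3, -0.6]
finger_gap: 0.0899
gripper_force: 0.0
[254 176] [[164.98688623 375.0745374 ]] [-0.63914279  0.49556691  0.47222334  1.70372968 -0.26026373  1.00356025
  0.24362415]
```

View pics/w2c.png

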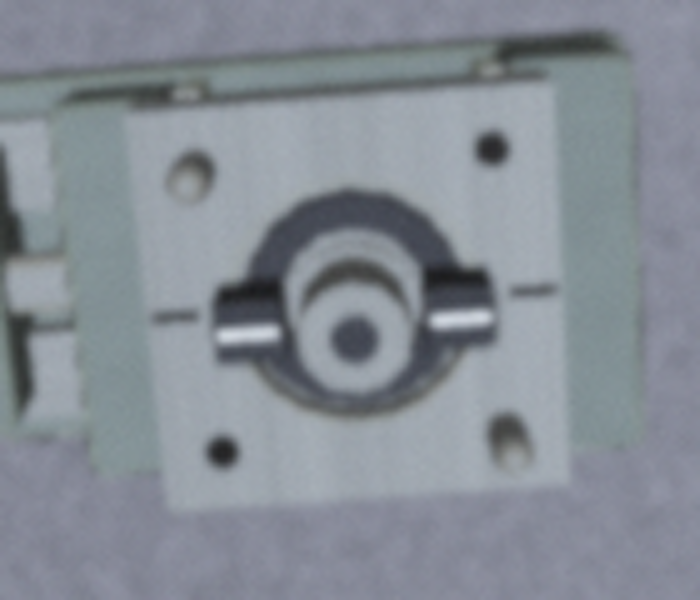

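Each ear's line lies on the line through the index marks (both slope −4.3°), and the stop torque was felt, so the ring is locked. Next I go to the head.

```bash
python3 -m creep '[0,0,0,0,0,-0.98,-1,0,0,0,0,0,-0.98,-1,0,0,0,0,0,-0.98,-1,0,0,0,0,0,-0.98,-1,0,0,0,0,0,-0.98,-1,0,0,0,0,0,-0.98,-1,0,0,0,0,0,-0.98,-1,0,0,0,0,0,-0.98,-1,0,0,0,0,0,-0.98,-1,0,0,0,0,0,-0.98,-1,0,0,0,0,0,-0.98,-1,0,0,0,0,0,-0.98,-1]'
python3 -m creep '[0,0,0,0,0,-0.98,-1,0,0,0,0,0,-0.98,-1,0,0,0,0,0,-0.98,-1,0,0,0,0,0,-0.98,-1,0.1,-0.95,0,0,0,0,-1,0.1,-0.95,0,0,0,0,-1,0.1,-0.95,0,0,0,0,-1,0.1,-0.95,0,0,0,0,-1,0.1,-0.95,0,0,0,0,-1,0.1,-0.95,0,0,0,0,-1,0.1,-0.95,0,0,0,0,-1,0.1,-0.95,0,0,0,0,-1]'
python3 -m creep '[0.1,-0.95,0,0,0,0,-1,0.1,-0.95,0,0,0,0,-1,0.1,-0.95,0,0,0,0,-1,0.1,-0.95,0,0,0,0,-1,0.1,-0.95,0,0,0,0,-1,0.1,-0.95,0,0,0,0,-1,0.1,-0.95,0,0,0,0,-1,0.1,-0.95,0,0,0,0,-1,0,0,0,0,0,0,-1,0,0,0,0,0,0,-1]'
python3 - <<'E'
from h import *
o=manip.get_obs();im=shot('wrist','w3.png')
p=proj(im,[.51,-.143,.05])[0].astype(int);print(p,o['q'])
x,y=max(0,p[0]-75),max(0,p[1]-60);print(x,y)
cv2.imwrite('pics/w3c.png',cv2.resize(im['pixels'][y:y+120,x:x+150],None,fx=5,fy=5,interpolation=cv2.INTER_CUBIC))
E
```

```text
clock: 8.98
ee_pos: [0.5316, 0.1607, 0.2208]
tool_rot: [0.153, 0.988, -0.001, -0.002]
force: [-0.6, 0.1, 0.1]
finger_gap: 0.0932
gripper_force: 0.0
clock: 9.98
ee_pos: [0.5158, 0.0081, 0.221]
tool_rot: [-0.001, 1.0, 0.0, -0.002]
force: [0.8, 0.5, 0.3]
finger_gap: 0.0928
gripper_force: 0.0
clock: 10.82
ee_pos: [0.5005, -0.1435, 0.2213]
tool_rot: [0.0, 1.0, 0.0, -0.002]
force: [-0.5, 1.4, 0.3]
finger_gap: 0.0928
gripper_force: 0.0
[253 178] [ 0.11091786  0.41646972  0.1820797   1.79316524 -0.09069651  0.94321697
  1.90177081]
178 118
```

View pics/w3c.png

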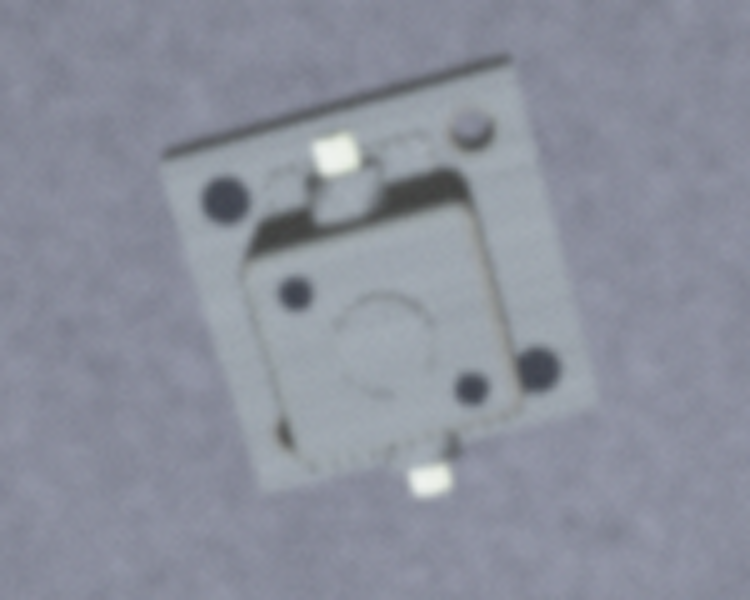

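The head's dowel holes show at crop (472,130), and partly hidden at (278,435). The screw holes are at (226,200) and (537,369), and the fittings at (335,155) and (430,480).

```bash
python3 - <<'E'
from h import *
im=shot('wrist');o=manip.get_obs()
f=lambda l:np.array(l)/5.-.1+[178,118]
c=plane(im,f([[165,158],[512,62],[597,402],[263,490]]),.02);h=plane(im,f([[226,200],[537,369]]),.02);s=plane(im,f([[295,293],[472,388]]),.066)
t=plane(im,f([[335,155],[430,480]]),.046);r=plane(im,f([[385,345]]),.066)
ang=lambda p,q:np.degrees(np.arctan2(q[1]-p[1],q[0]-p[0])).round(1)
print('corners',c.mean(0),[np.linalg.norm(c[i]-c[i-1]).round(4) for i in range(4)],ang(c[0],c[3]),ang(c[1],c[2]),ang(c[0],c[1])-90,ang(c[3],c[2])-90)
for n,p in (('holes',h),('top',s),('fit',t)): print(n,p.mean(0),np.linalg.norm(p[1]-p[0]),ang(p[0],p[1]))
print(r);P=np.r_[(h.mean(0)+c.mean(0)+s.mean(0))[:2]/3,.025];print(P,tool(P),np.degrees(np.arctan2(*R.from_quat(o['tool_rot']).as_matrix()[1::-1,1])))
E
```

```text
corners [ 0.51312739 -0.14033215  0.02      ] [np.float64(0.0795), np.float64(0.078), np.float64(0.0793), np.float64(0.079)] 14.8 15.5 15.700000000000003 15.799999999999997
holes [ 0.51378722 -0.14047166  0.02      ] 0.07918368151538402 61.0
top [ 0.51375519 -0.14059038  0.066     ] 0.03972664647849534 61.1
fit [ 0.51519794 -0.14056815  0.046     ] 0.07252247290815006 16.0
[[ 0.51459365 -0.14043107  0.066     ]]
[ 0.5135566  -0.14046473  0.025     ] [-0.63210916  0.02913567  9.83613902] 90.21775744593053
```

```bash
python3 -m creep '[-0.32,0.02,0,0,0,0,-1,-0.33,0.02,0,0,0,0,-1,0,0,0.5,0,0,-0.85,-1,0,0,0.8,0,0,-0.85,-1,0,0,0.9,0,0,-0.85,-1,0,0,0.9,0,0,-0.85,-1,0,0,0.9,0,0,0,-1,0,0,0.9,0,0,0,-1,0,0,0.6,0,0,0,-1,0,0,0,0,0,0,-1,0,0,0,0,0,0,-1,0,0,0,0,0,0,-1]'
python3 - <<'E'
from h import *
o=manip.get_obs();print(tool([.5138,-.1405,.026]),np.degrees(np.arctan2(*R.from_quat(o['tool_rot']).as_matrix()[1::-1,1])),o['q'])
E
```

```text
clock: 11.92
ee_pos: [0.5157, -0.142, 0.1133]
tool_rot: [-0.137, 0.991, -0.0, 0.001]
force: [0.7, -0.3, 0.3]
finger_gap: 0.0933
gripper_force: 0.0
[0.07976667 0.10039281 4.36643119] 105.76951798390421 [ 0.17018805  0.57121929  0.08697726  1.88296147 -0.07419055  0.68883816
  2.1466768 ]
```

```bash
python3 -m creep '[0.08,0.1,0.6,0,0,0,-1,0,0,0.7,0,0,0,-1,0,0,0.7,0,0,0,-1,0,0,0.7,0,0,0,-1,0,0,0.6,0,0,0,-1,0,0,0.5,0,0,0,-1,0,0,0.35,0,0,0,-1,0,0,0.2,0,0,0,-1,0,0,0,0,0,0,-1,0,0,0,0,0,0,-1]' 15
python3 -m creep '[0,0,0,0,0,0,0.3,0,0,0,0,0,0,0.3,0,0,0,0,0,0,0.3,0,0,0,0,0,0,0.3,0,0,0,0,0,0,0.3,0,0,0,0,0,0,0.3]' 15
python3 -m creep '[0,0,0,0,0,0,0.3,0,0,0,0,0,0,0.3,0,0,0,0,0,0,0.3,0,0,0,0,0,0,0.3]' 50
```

```text
clock: 12.75
ee_pos: [0.5129, -0.1409, 0.026]
tool_rot: [-0.137, 0.991, -0.0, 0.0]
force: [0.0, -0.4, -0.3]
finger_gap: 0.0932
gripper_force: 0.0
clock: 13.25
ee_pos: [0.5126, -0.1409, 0.0258]
tool_rot: [-0.137, 0.991, -0.0, 0.0]
force: [-0.2, -0.9, 0.9]
finger_gap: 0.0577
gripper_force: 0.0
clock: 13.58
ee_pos: [0.5128, -0.1416, 0.0257]
tool_rot: [-0.136, 0.991, -0.001, 0.0]
force: [0.5, -2.7, -0.4]
finger_gap: 0.048
gripper_force: 50.0
```

```bash
python3 -m creep '[0,0,-0.4,0,0,0,0.3,0,0,-0.8,0,0,0,0.3,0,0,-0.9,0,0,0,0.3,0,0,-0.9,0,0,0,0.3,0,0,-0.9,0,0,0,0.3,0,0,-0.9,0,0,0,0.3,0,0,-0.9,0,0,0,0.3,0,0,-0.3,0,0,0,0.3,0,0,0,0,0,-0.5,0.3,0,0,0,0,0,-0.5,0.3,0,0,0,0,0,-0.5,0.3,0,0,0,0,0,0,0.3]'
python3 -m creep '[-0.25,0.5,0,0,0,0,0.3,-0.4,0.8,0,0,0,0,0.3,-0.45,0.9,0,0,0,0,0.3,-0.45,0.9,0,0,0,0,0.3,-0.45,0.9,0,0,0,0,0.3,-0.45,0.9,0,0,0,0,0.3,-0.45,0.9,0,0,0,0,0.3,-0.45,0.9,0,0,0,0,0.3,-0.45,0.9,0,0,0,0,0.3,-0.45,0.9,0,0,0,0,0.3,-0.45,0.9,0,0,0,0,0.3,-0.45,0.9,0,0,0,0,0.3]'
python3 -m creep '[-0.45,0.9,0,0,0,0,0.3,-0.45,0.9,0,0,0,0,0.3,-0.45,0.9,0,0,0,0,0.3,-0.28,0.5,0,0,0,0,0.3,0,0,0,0,0,0,0.3,0,0,0,0,0,0,0.3,0,0,0,0,0,0,0.3,0,0,0,0,0,0,0.3]'
python3 - <<'E'
from h import *
o=manip.get_obs();print(tool([.5335,.1608,.097]),np.degrees(np.arctan2(*R.from_quat(o['tool_rot']).as_matrix()[1::-1,1])),o['q'])
im=shot('wrist');p=proj(im,[.5335,.1608,.12])[0].astype(int);q=im['pixels'];x,y=max(0,p[0]-75),max(0,p[1]-60);print(x,y)
A=cv2.resize(q[y:y+120,x:x+150],(750,600),interpolation=cv2.INTER_CUBIC)
cv2.imwrite('pics/w4c.png',A)
E
```

```text
clock: 14.58
ee_pos: [0.5108, -0.14, 0.1443]
tool_rot: [-0.196, 0.981, 0.001, -0.002]
force: [-0.4, -0.4, -7.1]
finger_gap: 0.0479
gripper_force: 50.0
clock: 15.58
ee_pos: [0.5272, 0.0912, 0.1449]
tool_rot: [-0.196, 0.981, 0.0, -0.001]
force: [0.2, 0.2, -6.4]
finger_gap: 0.0476
gripper_force: 50.0
clock: 16.25
ee_pos: [0.5339, 0.1583, 0.1455]
tool_rot: [-0.194, 0.981, -0.001, -0.001]
force: [0.7, 0.5, -6.6]
finger_gap: 0.0478
gripper_force: 50.0
[-0.03359972  0.12332777  2.42290595] 112.41651675896463 [-0.37596598  0.55541233  0.07288895  1.78835169 -0.05149268  0.8009533
  1.68393874]
182 164
```

View pics/w4c.png

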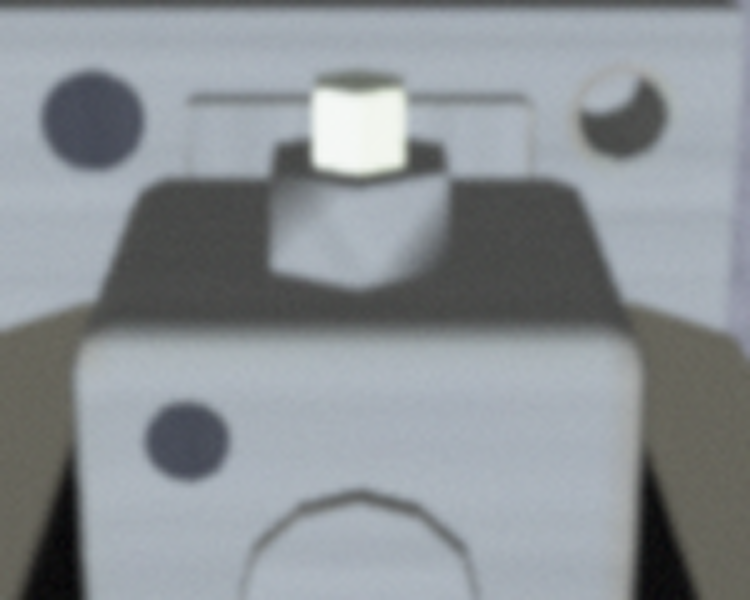

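The grip is square. In this crop I can see flange holes at (93,120) and (621,115), the block-top hole at (187,440), and the flange's far edge at row 8. From these I can work out how the head sits in the hand.

```bash
python3 - <<'E'
from h import *
im=shot('wrist');o=manip.get_obs();z=o['ee_pos'][2]
f=lambda l:np.array(l)/5.-.1+[182,164]
h=plane(im,f([[93,120],[621,115]]),z-.0057);s=plane(im,f([[187,440]]),z+.0403)
g=plane(im,f([[130,8],[600,8]]),z-.0057)
T=lambda P:np.array([tool(p,o)*20 for p in P]).round(2)
print('holes exp (28,-28),(28,28)',T(h),'top exp (14,-14)',T(s),'edge exp x=40',T(g),o['ee_pos'],o['force'])
H=h.mean(0);print(np.degrees(np.arctan2(*(h[1]-h[0])[1::-1])))
E
```

```text
holes exp (28,-28),(28,28) [[ 27.99 -27.99   5.74]
 [ 28.62  27.37   5.7 ]] top exp (14,-14) [[ 14.1  -14.08 -40.28]] edge exp x=40 [[ 39.99 -23.68   5.74]
 [ 40.06  24.71   5.71]] [0.53401748 0.15889468 0.14563076] [ 0.11885138  0.25665417 -7.35026717]
113.0914975051652
```

The head is centred in the grip to within 0.3 mm. When the fingers closed on the ring, contact placed the axis at about (0.535, 0.159), within 2.5 mm of the camera's estimate. I'll aim there and come down gently.

```bash
python3 -m creep '[-0.05,0,0.4,0,0,-0.06,0.3,0,0,0.4,0,0,0,0.3,0,0,0.4,0,0,0,0.3,0,0,0.2,0,0,0,0.3,0,0,0,0,0,0,0.3,0,0,0,0,0,0,0.3]' 60
python3 -m creep '[0,0,0.1,0,0,0,0.3,0,0,0.1,0,0,0,0.3,0,0,0.05,0,0,0,0.3,0,0,0,0,0,0,0.3,0,0,0,0,0,0,0.3]'
python3 - <<'E'
from h import *
o=manip.get_obs();print(o['ee_pos'],o['force'],o['ft_torque'])
E
```

```text
clock: 16.85
ee_pos: [0.5346, 0.1608, 0.117]
tool_rot: [-0.198, 0.98, -0.0, -0.001]
force: [-0.6, -0.4, -7.8]
finger_gap: 0.0478
gripper_force: 60.0
clock: 17.27
ee_pos: [0.5349, 0.1601, 0.1126]
tool_rot: [-0.198, 0.98, -0.0, -0.0]
force: [-0.4, -2.2, -5.7]
finger_gap: 0.0478
gripper_force: 60.0
[0.53486656 0.16012055 0.11259768] [-0.37162029 -2.22122494 -5.74821742] [-0.44911225  0.01228298 -0.07276394]
```

```bash
python3 -m creep '[0.02,-0.05,0,0,0,0,0.3,0,0,0.1,0,0,0,0.3,0,0,0.1,0,0,0,0.3,0,0,0.1,0,0,0,0.3,0,0,0,0,0,0,0.3,0,0,0,0,0,0,0.3]'
python3 - <<'E'
from h import *
o=manip.get_obs();print(o['ee_pos'],o['force'],o['ft_torque'])
E
```

```text
clock: 17.77
ee_pos: [0.5345, 0.1593, 0.106]
tool_rot: [-0.198, 0.98, -0.0, -0.001]
force: [-0.4, -1.5, -6.2]
finger_gap: 0.0475
gripper_force: 60.0
[0.53447435 0.15934391 0.10604857] [-0.4067672  -1.54826401 -6.17218062] [-0.49092875  0.2666388  -0.09428613]
```

Both dowels are in, with only small side loads. I'm pressing down now.

```bash
python3 -m creep '[0,-0.03,0.1,0,0,0,0.3,0,0,0.1,0,0,0,0.3,0,0,0.1,0,0,0,0.3,0,0,0.1,0,0,0,0.3,0,0,0,0,0,0,0.3,0,0,0,0,0,0,0.3]'
python3 - <<'E'
from h import *
o=manip.get_obs();print(o['ee_pos'],o['force'],o['ft_torque'])
E
```

```text
clock: 18.27
ee_pos: [0.5349, 0.1591, 0.1003]
tool_rot: [-0.198, 0.98, 0.0, -0.0]
force: [-4.0, -3.1, 5.8]
finger_gap: 0.0477
gripper_force: 60.0
[0.53487247 0.15910612 0.10027729] [-3.96719621 -3.11641719  5.83843799] [-0.73189163  1.22951546 -0.12842633]
```

```bash
python3 -m creep '[0,0,0.1,0,0,0,0.3,0,0,0.08,0,0,0,0.3,0,0,0,0,0,0,0.3,0,0,0,0,0,0,0.3]'
python3 -m creep '[0,0,0.07,0,0,0,0.3,0,0,0.07,0,0,0,0.3,0,0,0,0,0,0,0.3,0,0,0,0,0,0,0.3]'
python3 - <<'E'
from h import *
o=manip.get_obs();print(o['ee_pos'],o['force'],o['ft_torque'])
E
```

```text
clock: 18.6
ee_pos: [0.5349, 0.1591, 0.0978]
tool_rot: [-0.198, 0.98, 0.0, 0.0]
force: [-7.1, -3.7, 12.8]
finger_gap: 0.0475
gripper_force: 60.0
clock: 18.93
ee_pos: [0.5349, 0.1591, 0.0976]
tool_rot: [-0.198, 0.98, 0.0, 0.0]
force: [-12.1, -4.6, 27.4]
finger_gap: 0.0476
gripper_force: 60.0
[0.53485545 0.15908091 0.09764126] [-12.09910935  -4.57448739  27.42825975] [-1.27563176  2.47056846 -0.14622342]
```

The z reading stopped at 0.0976, where 0.0977 was predicted for flush, while the force jumped to 27 N. I'll ease the side load, then check with the camera.

```bash
python3 -m creep '[0.08,0,0.02,0,0,0,0.3,0,0,0,0,0,0,0.3,0,0,0,0,0,0,0.3,0,0,0,0,0,0,0.3,0,0,0,0,0,0,0.3,0,0,0,0,0,0,0.3]'
python3 - <<'E'
from h import *
o=manip.get_obs();print(o['ee_pos'],o['force'],o['ft_torque'],o['gripper_force'])
a=shot('scene')['pixels'];b=shot('side')['pixels']
f=lambda im,x,y:cv2.resize(im[y:y+90,x:x+60],None,fx=6,fy=6,interpolation=cv2.INTER_CUBIC)
cv2.imwrite('pics/end.png',np.hstack([f(a,278,125),f(b,150,150)]))
E
```

```text
clock: 19.43
ee_pos: [0.5349, 0.1591, 0.0977]
tool_rot: [-0.198, 0.98, 0.001, 0.002]
force: [-9.1, -4.0, 27.6]
finger_gap: 0.0477
gripper_force: 60.0
[0.53492442 0.15912465 0.09766781] [-9.07895891 -4.03021337 27.60547632] [-1.27361958  2.46326979 -0.22586793] 60.01244008541107
```

View pics/end.png

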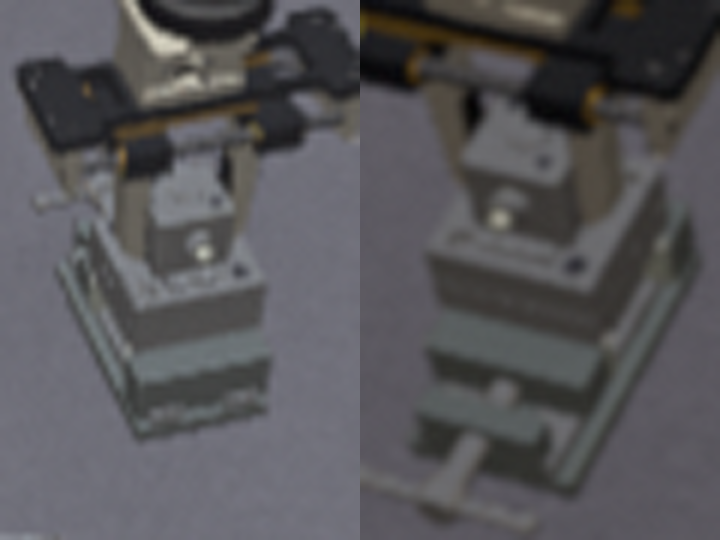

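Both views show the head seated on the housing with no gap.

```bash
python3 -c "
from plant import manip
print(manip.job_done())"
```

```text
the job is handed in; nothing more can be done
None
```

I turned the lock ring to its stop with the ears at the index marks, fitted the head onto both dowels, and pressed it flush. I handed the job in at about 19.5 s, with the gripper still holding the head down at about 28 N; no judging result came back.

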